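# Swap sleds in the cell chargers with a two-ended reacher

## Robot

A 6-joint arm with a two-finger parallel gripper is mounted at the origin on the work surface. World frame = base frame: x ahead of the robot, y to its left, z up, the work surface at z = 0. Lengths are in mm, angles in rad, forces in N, time in s.
With the tool pointing down it reaches from about 275 to 750 mm from the base axis. Payload 10.2 kg.
Tool frame: the origin (TCP) lies at the very end of the fingers, on their centre line; the grasp point (between the pads) lies 19 mm behind it; z points along the fingers, y is the line along which they close (so a half turn about z gives the same grasp; the last joint's range is limited). The gripper opens to 85 mm and grips with 20 to 120 N. Pads are 22 mm wide; open, the fingers measure 114 mm over their backs; the gripper's body (76 mm by 85 mm) begins 54 mm behind the grasp point. The pads swing forward as they close: fully open they stand 13 mm farther back than shut.
Start: joints at [-1.434, 0.313, 1.498, -0, 1.331, -0.223], TCP at [184.833, -491.394, 231.294] pointing down, gripper open.
Joint ranges: [-2.94, 2.94], [-0.97, 2.17], [0.19, 2.56], [-1.23, 4.37], [0.02, 3.11], [-2.88, 2.88]. Speed limits (rad/s): [2.39, 2.39, 3.01, 3.14, 3.14, 3.14].

## Interface

Orientations are given as a unit quaternion [w, x, y, z].
In Python, from rig import ctrl gives the robot as it stands.
- The arm moves only by the shell command python3 -m inch 'ROWS' [OPENING] [FORCE]. ROWS is text: rows parted by semicolons, each of 6 numbers parted by spaces: the shift along the tool's x, y, z in mm, then the turn, a rotation vector about the tool's x, y, z in units of 6 degrees (1.0 is 6 degrees). A call has exactly 10 rows; each row shifts and turns the commanded pose from where the row before left it, along the tool's axes as they then stand; what a row does not reach is not made up. A row lasts 1/12 s, in which the tool goes at most 41.7 mm and 7.16 degrees, less where a joint would pass 70% of its speed; a pose out of reach is approached as far as the arm can. A call with a gripper value outside its range is refused whole. OPENING is the opening, from 0 (shut) to 1 (fully open), set as the call begins (- or left out, the last holds). The fingers move at their own pace and stop on an object; FORCE is the grip in N (left out, the last holds). Time passes only in rows, so rows that do not move let the fingers close, or fill a call up. It gives the time, the measured TCP pose, the force, the opening and the grip force at its end, in the units of the state.
- ctrl.sense(): the state, without advancing time (a new reading comes with each control period).
- ctrl.capture(name): name is "scene" or "top" or "wrist"; returns a dict with "image" (400x640x3 uint8, red, green, blue), "intrinsics" (3x3 intrinsics, pixels), "D" ([k1, k2, p1, p2, k3] as OpenCV has them; the pictures are not rectified), "rvec" (rotation vector, rad) and "tvec" (3), from world to camera coordinates, as OpenCV has them. Camera axes: x right, y down, z forward; pixel columns grow to the right and rows downward; lengths in mm; the calibration is good to about 2 mm. A picture is of the moment at which its call begins. There is no depth.
- ctrl.finish_job(): hands the job in; it is judged then, once.
The state is a dict: "time_s": time; "joints": joint angles; "dq": joint speeds; "tau": joint torques, N m; "eef_pos": TCP position; "ee_rot": TCP orientation; "force": force on the tool from outside, world axes, zero at the start; "wrist_torque": the same for the moment, N m; "grip_width": opening from 0.0 (shut) to 1.0 (fully open); "grip_force": force on a finger pad.
Only numpy, scipy, OpenCV 4.12 (cv2) and the standard library are available. Lean on these libraries where they do the work, as an engineer would, in place of code of your own. Each camera call takes 0.05 s, during which the arm holds its last target. There are 200 camera calls.

## Task

One charger has a finished sled of cells deep in its tunnel and the other has a fresh sled waiting at its mouth. Take the reacher from the mat and, with its hook end, draw the finished sled out until it stands wholly clear of the roof on its own charger's front shelf; set the reacher down on the mat and let go, grip it again by the other end, and with its blunt end (not the hook) push the waiting sled fully home against the back of its charger. Finally lay the reacher back on the mat standing on its two ends, without dropping it, and leave everything else on the bench undisturbed.

Things in the scene. Friction and masses are not known exactly. Their poses are not given: they have to be found in the camera images.
- charger_a: Fixed grey charging tunnel with the sled deep inside. Origin: at the mouth (front edge of roof), mid-width, underside on the table; +x points INTO the tunnel (roughly world +y), z up. Floor top z=8, from x=-160 to the back wall at x=220 (mm). x -160..0 is the open front shelf, with guide walls 54 apart, tops z=18. Roofed from x=0: 54 wide inside, roof z=68..74, cross-bars with 14 mm slits.
- charger_b: Second charger, same shape and frame as charger_a, beside it (either may be the nearer): its tunnel is empty and its sled waits at the front. That sled is home when it touches the back wall (sled origin at x=172.5 mm). Behind the back wall of each charger is a housing to x=270, z=74 mm.
- sled_a: Finished sled: black tray 95 long, 50 wide, with two green cells, about 200 g, slides freely on the charger floor. Origin: centre of underside; +x is the end that goes in first. Front wall, nearest the mouth: x -47.5..-42.5, top z=16. Behind it an open pocket for the hook: x -42.5..-22.5, 42 wide, its floor at z=4; then cells, tops z=22; other walls 20 high (mm).
- sled_b: Fresh sled, same shape and frame as sled_a, at the start on the front shelf of charger_b, perhaps partly under the roof.
- sled_a_pocket (a point): Middle of the pocket floor of sled_a (sled frame x=-32.5, z=4 mm).
- sled_b_front (a point): Centre of the outer face of the front wall of sled_b (sled frame x=-47.5, z=8 mm).
- reacher: Two-ended tool, 140 g, balances near mid-length: aluminium bar 240 long, 14 wide, z 20..34 mm, standing bridge-like on its two ends. Origin: mid-length, level with the undersides of the ends; x along the bar towards the hook, z up. Grippers do not fit under a charger roof, so hold the bar near the end opposite the working one, 160 to 195 mm from the working tip.
- reacher_hook (a point): Bottom centre of the hook end (reacher frame x=117, z=0): a steel plate pointing down, 6 thick (x 114..120), 30 wide, z 0..34 mm.
- reacher_pad (a point): Centre of the flat outer face of the blunt end (reacher frame x=-120, z=17): a black block 26 thick (x -120..-94), 40 wide, z 0..34 mm, too thick for a sled's pocket.
- mat: Blue work mat fixed on the table to the robot's right, 320 (its x) by 220 (its y), 2 mm thick. Origin: centre of underside.
- pack: Bystander: black power-tool battery pack, 120 x 75 x 63 high (mm). Origin: centre of underside.
- spool: Bystander: flat steel spool of strip, 70 across, 18 high (mm). Origin: centre of underside.
- cell_1: Bystander: a loose green cell standing on end, 18 across, 65 high (mm). Origin: centre of underside.
- cell_2: Bystander: a second loose standing green cell, 18 across, 65 high (mm). Origin: centre of underside.
- driver: Bystander: a screwdriver lying on the table.
- jar: Bystander: small closed jar, 56 across, 70 high (mm). Origin: centre of underside.
Mind the look-alikes: they are no part of the job. Leave any blue look-alike of the reacher alone.

How it is judged (in metres and radians):
On the way, in this order (a step that is already met when the one before it is completed fails the run):
1. the finished sled has been drawn out of its tunnel onto its front shelf by the hook, which is still in its pocket (x of sled_a in the frame of charger_a between -0.14 and -0.048 m and angle between sled_a's own z axis and vertical below 0.1 rad and z of sled_a in the frame of charger_a above 0.004 m and y of sled_a in the frame of charger_a between -0.01 and 0.01 m and distance between reacher_hook and sled_a_pocket below 0.035 m), for 0.1 s.
2. the reacher stands released on the mat (contact force between the fingers and reacher below 0.1 N and linear speed of reacher below 0.02 m/s and angle between reacher's own z axis and vertical below 0.12 rad and x of reacher in the frame of mat between -0.15 and 0.15 m and y of reacher in the frame of mat between -0.1 and 0.1 m and height (world z) of reacher below 0.008 m), for 0.2 s.
3. the waiting sled is home, with the blunt end of the reacher deep in the tunnel at its front wall (x of sled_b in the frame of charger_b above 0.1655 m and angle between sled_b's own z axis and vertical below 0.1 rad and horizontal distance between reacher_pad and sled_b_front below 0.03 m), for 0.05 s.
At the end, for the whole second after the job is handed in: sled_a flat on its own front shelf, wholly clear of the roof (origin 48 to 140 mm out from the mouth); sled_b within 7 mm of the back wall of charger_b; reacher standing on its ends on the mat (origin within 150 x 100 mm of its centre), let go; all at rest (all of step 2 and x of sled_a in the frame of charger_a between -0.14 and -0.048 m and angle between each of sled_a, sled_b's own z axis and vertical below 0.1 rad and z of sled_a in the frame of charger_a above 0.004 m and y of sled_a in the frame of charger_a between -0.01 and 0.01 m and x of sled_b in the frame of charger_b above 0.1655 m and linear speed of each of sled_a, sled_b below 0.02 m/s); the robot touches nothing.
It fails at once if a bystander is moved more than 25 mm (distance of any of pack, spool, cell_1, cell_2, driver, jar from where it was at the start of the episode above 0.025 m).
It fails at once if the reacher is dropped (it falls faster than 0.5 m/s out of the gripper) (contact force between the fingers and reacher below 0.01 N and linear speed of reacher above 0.5 m/s).
It fails at once if a sled is tipped by more than 30 degrees (angle between any of sled_a, sled_b's own z axis and vertical above 0.52 rad).
It fails at once if the waiting sled is moved inward by the hook (horizontal distance between reacher_hook and sled_b_front below 0.02 m and linear speed of sled_b above 0.03 m/s and contact force between reacher and sled_b above 0.2 N).
It also fails if it takes over 72 s, if anything falls off the work surface, if the arm or the gripper's body presses on something with over 40 N, if the wrist force passes 120 N, or if a joint passes its speed limit or range.

## Working session

There is one attempt and no reset: what is moved stays moved. The work goes in short steps, Python scripts to look and compute and a shell command to move; the robot and the scene stay as the last step left them, time stands still between calls to the robot, and variables do not carry over. Pictures are saved under pics/ and viewed, at most 10 in all, crops included, and the job is handed in when it is done.

```bash
mkdir -p pics; ls; cat > h.py <<'E'
import numpy as np, cv2
from rig import ctrl
from scipy.spatial.transform import Rotation as R
def cap(name,fn,crop=None,scale=1):
    c=ctrl.capture(name); im=c["image"]
    np.savez('pics/'+fn+'.npz',**c)
    save(fn,fn,crop,scale)
def save(src,fn,crop=None,scale=1):
    im=np.load('pics/'+src+'.npz')['image']
    if crop: im=im[crop[1]:crop[3],crop[0]:crop[2]]
    im=cv2.resize(im,None,fx=scale,fy=scale,interpolation=cv2.INTER_CUBIC)
    cv2.imwrite('pics/'+fn+'.png',im[...,::-1])
def w(fn,pts,z):
    """pixels -> world at height z"""
    c=np.load('pics/'+fn+'.npz'); 
    u=cv2.undistortPoints(np.array(pts,float).reshape(-1,1,2),c['intrinsics'],c['D']).reshape(-1,2)
    Rm=cv2.Rodrigues(c['rvec'])[0]; o=-Rm.T@c['tvec'].ravel()
    d=np.c_[u,np.ones(len(u))]@Rm
    z=np.broadcast_to(z,len(u))
    return np.round(o+d*((z-o[2])/d[:,2])[:,None],1)
def px(fn,P):
    c=np.load('pics/'+fn+'.npz')
    return np.round(cv2.projectPoints(np.array(P,float).reshape(-1,1,3),c['rvec'],c['tvec'],c['intrinsics'],c['D'])[0].reshape(-1,2),1)
def delta(pos,yaw_y=None):
    """shift in tool frame to reach pos; current state"""
    s=ctrl.sense(); r=R.from_quat(np.roll(s['ee_rot'],-1))
    return np.round(r.inv().apply(np.array(pos)-s['eef_pos']),1)
E
python3 - <<'E'
from h import *
cap('top','t0'); cap('scene','s0')
s=ctrl.sense(); print(s['ee_rot'],s['eef_pos'],s['time_s'])
print(R.from_quat(np.roll(s['ee_rot'],-1)).as_matrix().round(2))
E
```

```text
pics
[-5.58124151e-04  9.83863577e-01  1.78919393e-01  3.11117835e-05] [ 184.80505783 -491.16795194  230.79811255] 0.1
[[ 0.94  0.35 -0.  ]
 [ 0.35 -0.94  0.  ]
 [ 0.   -0.   -1.  ]]
```

View pics/t0.png

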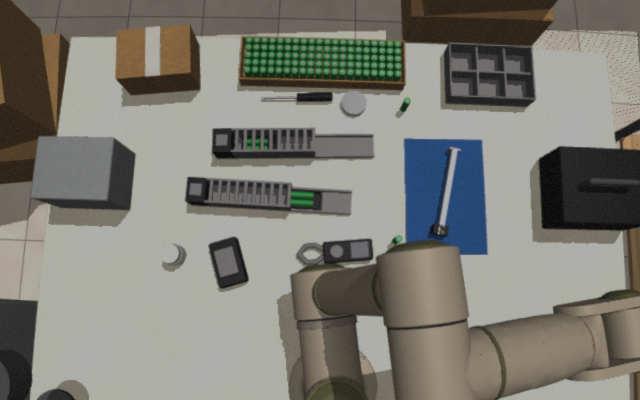

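View pics/s0.png

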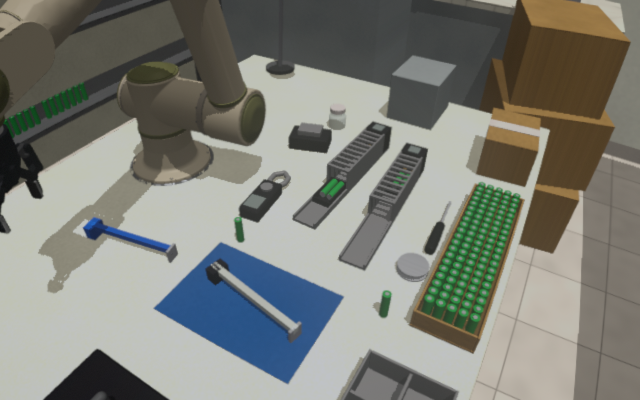

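Top view: charger_a (green cells deep) has its housing at (222,143) and its shelf end at (373,145). charger_b is nearer, with housing (198,190), shelf end (350,202) and its sled at (305,200). The reacher on the mat runs from the hook plate at (454,150) to the black pad at (440,230). What could be mistaken for it: the blue look-alike on the table (scene 130,238), the screwdriver (top 297,97), and the meter (347,250). I choose the aluminium one on the mat.

```bash
python3 - <<'E'
from h import *
save('t0','t0b',(180,115,380,225),4)
save('t0','t0c',(380,85,500,260),3.4)
E
```

```text
(no output)
```

View pics/t0b.png

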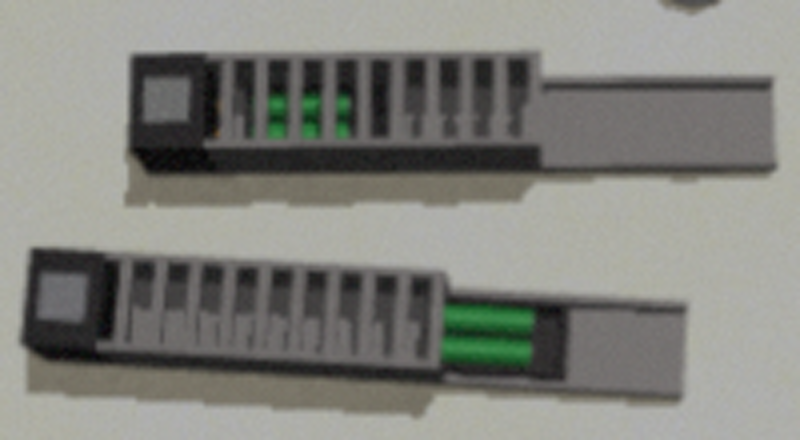

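View pics/t0c.png

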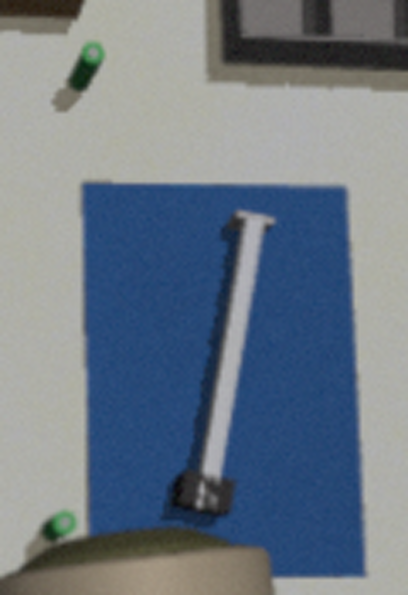

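```bash
python3 - <<'E'
from h import *
b=lambda *p:[(180+u/4,115+v/4) for u,v in p]
c=lambda *p:[(380+u/3.4,85+v/3.4) for u,v in p]
print('A roof front/rear',w('t0',b((541,54),(541,148),(132,56),(135,150)),74).tolist())
print('A shelf end',w('t0',b((774,78),(775,168)),18).tolist())
print('B roof',w('t0',b((446,272),(440,368),(32,250),(24,345)),74).tolist())
print('B shelf end',w('t0',b((686,304),(683,396)),18).tolist())
print('sledB front',w('t0',b((568,308),(563,380)),24).tolist())
print('sledA cells end',w('t0',b((350,100),(350,135)),28).tolist())
print('reacher hook, pad, bar',w('t0',c((254,216),(206,495),(253,230),(212,470)),36).tolist())
print('hook edges',w('t0',c((232,215),(274,218)),36).tolist(), 'pad corners',w('t0',c((183,473),(235,483),(178,507),(230,516)),36).tolist())
print('mat',w('t0',c((83,183),(346,187),(365,577)),2).tolist())
print('cells',w('t0',c((93,52),(63,523)),65).tolist())
E
```

```text
A roof front/rear [[659.1, 64.0, 74.0], [595.4, 62.1, 74.0], [650.6, 333.0, 74.0], [586.8, 326.6, 74.0]]
A shelf end [[664.9, -95.2, 18.0], [601.3, -96.3, 18.0]]
B roof [[511.4, 120.7, 74.0], [449.0, 122.1, 74.0], [518.4, 389.3, 74.0], [456.0, 389.8, 74.0]]
B shelf end [[505.7, -37.4, 18.0], [443.5, -36.4, 18.0]]
sledB front [[499.6, 41.5, 24.0], [451.1, 43.5, 24.0]]
sledA cells end [[637.7, 192.8, 28.0], [613.2, 191.7, 28.0]]
reacher hook, pad, bar [[627.3, -314.0, 36.0], [403.5, -271.8, 36.0], [615.7, -312.9, 36.0], [423.0, -276.8, 36.0]]
hook edges [[627.5, -296.3, 36.0], [626.2, -330.1, 36.0]] pad corners [[420.1, -254.1, 36.0], [413.4, -294.6, 36.0], [393.7, -249.9, 36.0], [387.7, -290.4, 36.0]]
mat [[660.2, -182.9, 2.0], [664.5, -400.9, 2.0], [345.5, -406.8, 2.0]]
cells [[749.1, -180.8, 65.0], [376.3, -156.4, 65.0]]
```

```bash
cat >> h.py <<'E'
def plan(pos,yaw):
    """turn units about tool z to tool-x yaw (deg), then tool-frame shift; also tilt"""
    s=ctrl.sense(); r=R.from_quat(np.roll(s['ee_rot'],-1)); m=r.as_matrix()
    y0=np.degrees(np.arctan2(m[1,0],m[0,0])); d=(yaw-y0+180)%360-180
    c,sn=np.cos(np.radians(yaw)),np.sin(np.radians(yaw))
    T=np.array([[c,sn,0],[sn,-c,0],[0,0,-1]])
    print('t',round(s['time_s'],2),'pos',np.round(s['eef_pos'],1),'yaw',round(y0,2),'tilt',np.round(m[:2,2],3),'F',np.round(s['force'],1),'grip',round(s['grip_width'],3),round(s['grip_force'],1),'q6',round(s['joints'][5],2))
    print('turn units z',round(-d/6,3),'then shift',np.round(T.T@(np.array(pos)-s['eef_pos']),1))
E
python3 -c "
from h import *
plan((449.7,-280.6,130),-10.6)"
```

```text
t 0.1 pos [ 184.8 -491.2  230.8] yaw 20.61 tilt [-0.     0.001] F [ 0.3 -0.2 -0.1] grip 0.999 0.0 q6 -0.22
turn units z 5.202 then shift [ 221.6 -255.7  100.8]
```

```bash
python3 -m inch '0 0 0 0 0 1.04;0 0 0 0 0 1.04;0 0 0 0 0 1.04;0 0 0 0 0 1.04;0 0 0 0 0 1.04;22 -25 5 0 0 0;22 -25 5 0 0 0;22 -25 5 0 0 0;22 -25 5 0 0 0;22 -25 5 0 0 0' 1 && python3 -m inch '22 -26 13 0 0 0;22 -26 13 0 0 0;22 -26 13 0 0 0;22 -26 13 0 0 0;22 -26 13 0 0 0;0 0 5 0 0 0;0 0 5 0 0 0;0 0 0 0 0 0;0 0 0 0 0 0;0 0 0 0 0 0'; python3 - <<'E'
from h import *
plan((449.7,-280.6,130),-10.6)
cap('wrist','w1')
D=np.array([.983,-.184,0]);o=np.array([508.7,-291.6,36.])
print(px('w1',[o-60*D,o-94*D,o+114*D]))
E
```

```text
time_s: 0.93
eef_pos: [316.9, -387.5, 205.9]
ee_rot: [-0.0, 0.996, -0.092, -0.0]
force: [-0.4, 0.5, -0.0]
grip_width: 1.0
grip_force: 0.0
time_s: 1.77
eef_pos: [447.4, -282.1, 131.8]
ee_rot: [0.0, 0.996, -0.093, 0.0]
force: [0.8, -0.4, 0.8]
grip_width: 1.001
grip_force: 0.0
t 1.77 pos [ 447.4 -282.1  131.8] yaw -10.68 tilt [ 0.001 -0.001] F [ 0.8 -0.4  0.8] grip 1.001 0.0 q6 0.97
turn units z -0.013 then shift [ 2.  -1.9  1.8]
[[316.4 197.9]
 [316.6 237.8]
 [315.3 -52.6]]
```

View pics/w1.png

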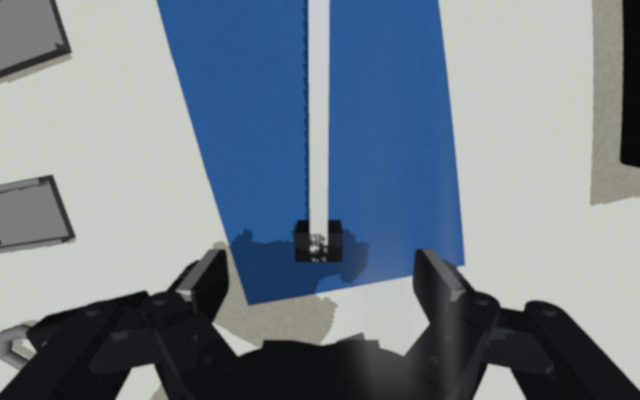

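The wrist view shows the aluminium bar centred at column 318.5 and the pad block spanning rows 221–262, columns 295–342.

```bash
python3 - <<'E'
from h import *
c=np.load('pics/w1.npz');Rm=cv2.Rodrigues(c['rvec'])[0];print('cam',-Rm.T@c['tvec'].ravel(),'axis',Rm[2])
print(w('w1',[(318.5,221),(318.5,262),(318.5,100)],[36,36,36]).tolist(),w('w1',[(318.5,221),(318.5,262)],2).tolist())
E
```

```text
cam [ 514.39951521 -295.73431876  274.58837626] axis [-0.2671705   0.04946203 -0.96237905]
[[430.4, -278.6, 36.0], [394.5, -271.7, 36.0], [522.3, -296.1, 36.0]] [[418.4, -276.1, 2.0], [377.4, -268.3, 2.0]]
```

```bash
python3 -m inch '5 0 15 0 0 0;0 0 20 0 0 0;0 0 20 0 0 0;0 0 20 0 0 0;0 0 20 0 0 0;0 0 15 0 0 0;0 0 8 0 0 0;0 0 0 0 0 0;0 0 0 0 0 0;0 0 0 0 0 0' 1 && python3 -m inch '0 0 0 0 0 0;0 0 0 0 0 0;0 0 0 0 0 0;0 0 0 0 0 0;0 0 0 0 0 0;0 0 0 0 0 0;0 0 0 0 0 0;0 0 0 0 0 0;0 0 0 0 0 0;0 0 0 0 0 0' 0 110; python3 -c "
from h import *
plan((452,-282.7,14),-10.7)"
```

```text
time_s: 2.65
eef_pos: [453.2, -282.7, 14.4]
ee_rot: [0.001, 0.996, -0.092, 0.001]
force: [0.4, 0.3, -0.5]
grip_width: 0.995
grip_force: 0.0
time_s: 3.48
eef_pos: [452.9, -282.2, 13.7]
ee_rot: [0.0, 0.996, -0.092, 0.0]
force: [-0.8, -1.0, 6.4]
grip_width: 0.138
grip_force: 107.9
t 3.48 pos [ 452.9 -282.2   13.7] yaw -10.59 tilt [ 0. -0.] F [-0.8 -1.   6.4] grip 0.138 107.9 q6 0.98
turn units z 0.019 then shift [-0.8  0.7 -0.3]
```

```bash
python3 -m inch '0 0 -10 0 0 0;0 0 -16 0 0 0;0 0 -16 0 0 0;0 0 -16 0 0 0;0 0 -16 0 0 0;0 0 -16 0 0 0;0 0 -16 0 0 -0.5;0 0 -10 0 0 -1;0 0 0 0 0 -1;0 0 0 0 0 -1' && python3 -m inch '0 0 0 0 0 -1.1;0 0 0 0 0 -1.1;0 0 0 0 0 -1.1;0 0 0 0 0 -1.1;0 0 0 0 0 -1.1;0 0 0 0 0 -1.1;0 0 0 0 0 -1.1;0 0 0 0 0 -1.1;0 0 0 0 0 -1.1;0 0 0 0 0 -1.1'; python3 -c "
from h import *
plan((625.6,110,130),91.95)"
```

```text
time_s: 4.32
eef_pos: [452.9, -282.1, 130.3]
ee_rot: [0.0, 0.996, 0.093, 0.0]
force: [-0.2, 0.6, -1.9]
grip_width: 0.138
grip_force: 107.4
time_s: 5.15
eef_pos: [452.7, -282.0, 129.6]
ee_rot: [-0.0, 0.784, 0.621, -0.0]
force: [-0.6, 0.2, -2.8]
grip_width: 0.138
grip_force: 107.4
t 5.15 pos [ 452.7 -282.   129.6] yaw 76.74 tilt [-0.  0.] F [-0.6  0.2 -2.8] grip 0.138 107.4 q6 -0.55
turn units z -2.534 then shift [385.8 186.1  -0.4]
```

```bash
python3 -m inch '0 0 0 0 0 -0.85;0 0 0 0 0 -0.85;0 0 0 0 0 -0.83;20 14 0 0 0 0;30 16 0 0 0 0;32 16 0 0 0 0;32 16 0 0 0 0;32 16 0 0 0 0;32 16 0 0 0 0;32 16 0 0 0 0' && python3 -m inch '32 16 0 0 0 0;32 16 0 0 0 0;32 16 0 0 0 0;32 14 0 0 0 0;28 10 0 0 0 0;20 4 0 0 0 0;0 0 0 0 0 0;0 0 0 0 0 0;0 0 0 0 0 0;0 0 0 0 0 0'; python3 - <<'E'
from h import *
plan((634.2,-143,130),91.95)
cap('wrist','w2')
E
```

```text
time_s: 5.98
eef_pos: [557.3, -67.3, 129.7]
ee_rot: [0.0, 0.697, 0.717, -0.0]
force: [-0.4, 0.7, -1.4]
grip_width: 0.137
grip_force: 107.5
time_s: 6.82
eef_pos: [627.9, 107.9, 129.4]
ee_rot: [-0.0, 0.698, 0.716, -0.0]
force: [-0.2, -0.5, -1.7]
grip_width: 0.138
grip_force: 107.5
t 6.82 pos [627.9 107.9 129.4] yaw 91.52 tilt [-0. -0.] F [-0.2 -0.5 -1.7] grip 0.138 107.5 q6 -0.04
turn units z -0.071 then shift [-250.9   -2.2   -0.6]
```

View pics/w2.png

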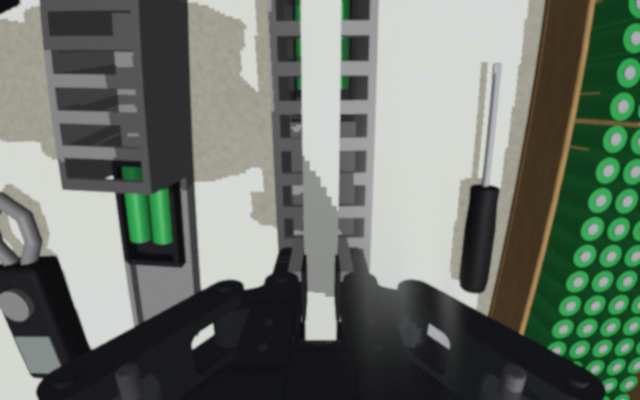

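Through the slits the green cells end near row 90, columns 295 and 348, on either side of the bar. I'll zoom in.

```bash
python3 -c "
from h import *
save('w2','w2b',(255,0,400,150),4)"
```

```text
(no output)
```

View pics/w2b.png

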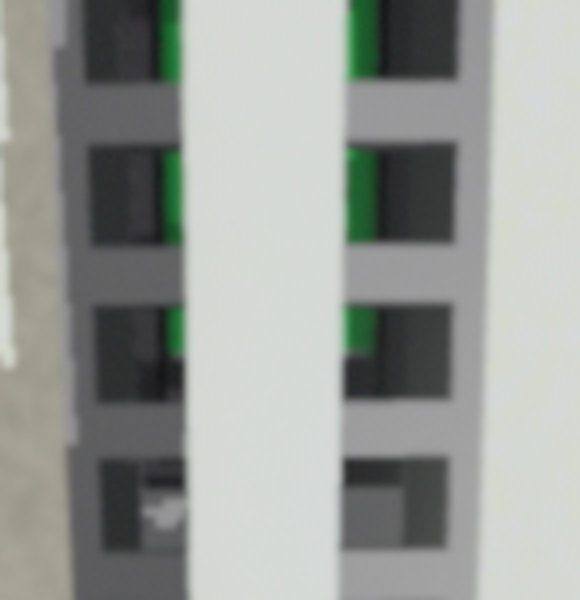

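```bash
python3 - <<'E'
from h import *
c=np.load('pics/w2.npz');Rm=cv2.Rodrigues(c['rvec'])[0];print('cam',-Rm.T@c['tvec'].ravel())
b=lambda *p:[(255+u/4,v/4) for u,v in p]
print('cell end',w('w2',b((175,355),(360,352)),24).tolist())
print('front wall outer',w('w2',b((160,462),(160,486),(370,486)),24).tolist())
print('slit centre',w('w2',b((90,195),(457,195),(102,500),(449,500)),74).tolist())
print('cell outer edges',w('w2',b((162,195),(380,195)),[26,26]).tolist())
print('front roof',w('w2',[(281,252),(369,252)],74).tolist())
print('sledB front wall', w('w2',[(126,262),(184,265)],24).tolist(), 'B mouth roof', w('w2',[(63,186),(152,192)],74).tolist())
E
```

```text
cam [625.25947986 176.08206447 272.15975562]
cell end [[608.5, 191.6, 24.0], [643.3, 193.1, 24.0]]
front wall outer [[605.8, 171.9, 24.0], [605.9, 167.4, 24.0], [646.4, 168.4, 24.0]]
slit centre [[599.2, 210.8, 74.0], [653.0, 212.3, 74.0], [600.8, 166.8, 74.0], [654.5, 168.2, 74.0]]
cell outer edges [[606.0, 219.5, 26.0], [645.6, 220.6, 26.0]]
front roof [[600.5, 81.0, 74.0], [661.4, 82.6, 74.0]]
sledB front wall [[453.8, 42.2, 24.0], [507.4, 41.5, 24.0]] B mouth roof [[451.2, 124.5, 74.0], [514.6, 121.8, 74.0]]
```

```bash
python3 - <<'E'
from h import *
b=lambda *p:[(255+u/4,v/4) for u,v in p]
print('bar top edges',w('w2',b((183,100),(345,100),(188,500),(339,500)),151.7).tolist())
print('w1 bar',w('w1',[(308,60),(329,60)],36).tolist())
E
```

```text
bar top edges [[617.6, 205.3, 151.7], [631.8, 205.6, 151.7], [618.5, 170.6, 151.7], [632.7, 171.0, 151.7]]
w1 bar [[550.8, -293.9, 36.0], [548.0, -308.5, 36.0]]
```

```bash
python3 -m inch '-20 0 0 0 0 -0.07;-30 -1 0 0 0 0;-30 -1 0 0 0 0;-35 -1 0 0 0 0;-35 -1 0 0 0 0;-35 -1 0 0 0 0;-30 0 0 0 0 0;-25 0 0 0 0 0;-11 0 20 0 0 0;0 0 25 0 0 0' && python3 -m inch '0 0 25 0 0 0;0 0 15 0 0 0;0 0 5 0 0 0;0 0 0 0 0 0;0 0 0 0 0 0;0 0 0 0 0 0;0 0 0 0 0 0;0 0 0 0 0 0;0 0 0 0 0 0;0 0 0 0 0 0'; python3 - <<'E'
from h import *
plan((636.8,-143,39.7),91.95)
plan((631.8,6.6,39.7),91.95)
cap('top','t1',(330,115,440,225),5)
E
```

```text
time_s: 7.7
eef_pos: [632.3, -146.5, 85.8]
ee_rot: [0.003, 0.696, 0.718, 0.001]
force: [0.6, 0.3, -1.8]
grip_width: 0.14
grip_force: 107.6
time_s: 8.53
eef_pos: [631.8, -142.1, 39.6]
ee_rot: [0.0, 0.695, 0.719, 0.0]
force: [-0.0, -0.6, -1.5]
grip_width: 0.14
grip_force: 107.6
t 8.53 pos [ 631.8 -142.1   39.6] yaw 92.02 tilt [ 0. -0.] F [-0.  -0.6 -1.5] grip 0.14 107.6 q6 -0.44
turn units z 0.011 then shift [-1.1  5.  -0.1]
t 8.53 pos [ 631.8 -142.1   39.6] yaw 92.02 tilt [ 0. -0.] F [-0.  -0.6 -1.5] grip 0.14 107.6 q6 -0.44
turn units z 0.011 then shift [ 1.486e+02  5.100e+00 -1.000e-01]
```

View pics/t1.png

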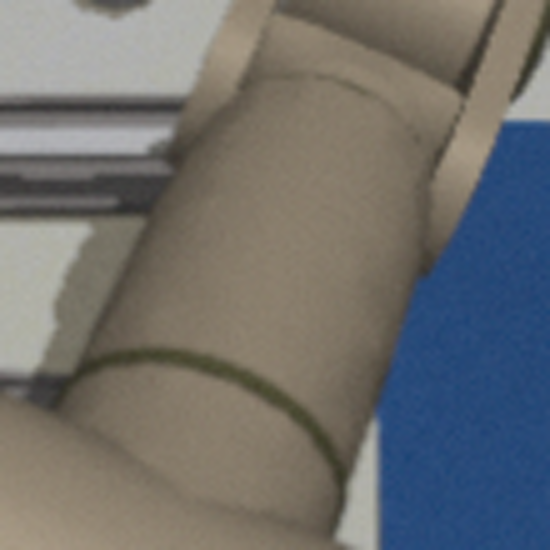

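```bash
python3 - <<'E'
from h import *
save('t1','t1b',(300,125,370,165),11)
f=lambda u,v:(330+u/5,115+v/5)
print(w('t1',[f(60,118),f(60,153)],61.7).tolist(),w('t1',[f(60,98),f(60,212)],18).tolist())
E
```

```text
[[637.4, -7.2, 61.7], [618.2, -7.6, 61.7]] [[661.9, -8.9, 18.0], [597.6, -10.1, 18.0]]
```

View pics/t1b.png

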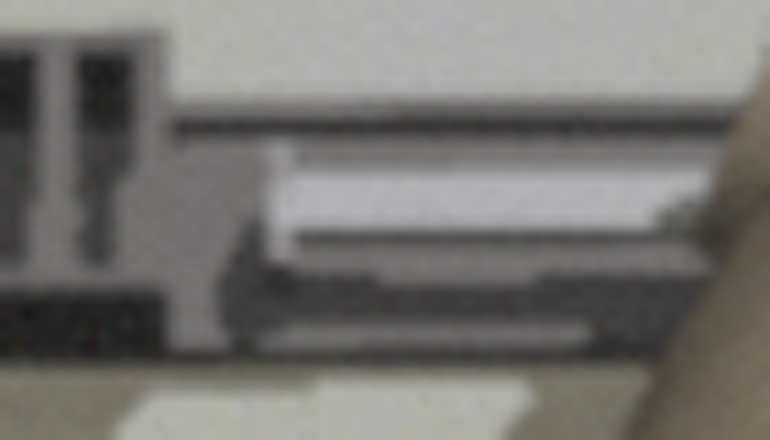

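The hook plate sits at crop (280,201) over the shelf, whose outer edges are at rows 100 and 352.

```bash
python3 - <<'E'
from h import *
f=lambda u,v:(300+u/11,125+v/11)
print('hook',w('t1',[f(280,140),f(280,262),f(267,201)],61.7).tolist(),'bar',w('t1',[f(500,168),f(500,232)],61.7).tolist(),'shelf',w('t1',[f(400,102),f(400,354)],18).tolist(),'roof front',w('t1',[f(165,38),f(165,286)],74).tolist())
E
```

```text
hook [[638.5, 36.5, 61.7], [608.2, 35.7, 61.7], [623.2, 39.2, 61.7]] bar [[633.1, -16.4, 61.7], [617.2, -16.7, 61.7]] shelf [[662.3, 6.5, 18.0], [597.7, 5.2, 18.0]] roof front [[659.2, 64.7, 74.0], [598.1, 62.9, 74.0]]
```

```bash
python3 -m inch '0 5 0 0 0 0;8 0 0 0 0 0;20 0 0 0 0 0;20 0 0 0 0 0;20 0 0 0 0 0;20 0 0 0 0 0;20 0 0 0 0 0;20 0 0 0 0 0;14 0 0 0 0 0;5.5 0 0 0 0 0' && python3 -m inch '0 0 0 0 0 0;0 0 0 0 0 0;0 0 3 0 0 0;0 0 3 0 0 0;0 0 3 0 0 0;0 0 3 0 0 0;0 0 0 0 0 0;0 0 0 0 0 0;0 0 0 0 0 0;0 0 0 0 0 0'; python3 - <<'E'
from h import *
plan((631.8,6.6,25.5),91.95)
E
```

```text
time_s: 9.42
eef_pos: [631.3, 7.9, 39.3]
ee_rot: [-0.0, 0.694, 0.72, 0.0]
force: [-0.1, 0.7, -1.5]
grip_width: 0.133
grip_force: 107.6
time_s: 10.25
eef_pos: [631.6, 5.5, 27.5]
ee_rot: [0.0, 0.695, 0.719, 0.0]
force: [0.4, 0.4, -1.4]
grip_width: 0.137
grip_force: 107.6
t 10.25 pos [631.6   5.5  27.5] yaw 92.01 tilt [ 0. -0.] F [ 0.4  0.4 -1.4] grip 0.137 107.6 q6 -0.21
turn units z 0.011 then shift [1.1 0.2 2. ]
```

```bash
python3 -m inch '-2 0 1.5 0 0 0;-4 0 0 0 0 0;-6 0 0 0 0 0;-10 0 0 0 0 0;-14 0 0 0 0 0;-15 0 0 0 0 0;-15 0 0 0 0 0;-15 0 0 0 0 0;-15 0 0 0 0 0;-15 0 0 0 0 0' && python3 -m inch '-15 0 0 0 0 0;-15 0 0 0 0 0;-15 0 0 0 0 0;-15 0 0 0 0 0;-15 0 0 0 0 0;-15 0 0 0 0 0;-14 0 0 0 0 0;-10 0 0 0 0 0;-8 0 0 0 0 0;-4 0 0 0 0 0'&& python3 -m inch '-3 0 0 0 0 0;0 0 0 0 0 0;0 0 0 0 0 0;0 0 0 0 0 0;0 0 0 0 0 0;0 0 0 0 0 0;0 0 0 0 0 0;0 0 0 0 0 0;0 0 0 0 0 0;0 0 0 0 0 0'; python3 - <<'E'
from h import *
plan((640,-233,25.5),91.95)
cap('top','t2',(280,120,400,220),6)
E
```

```text
time_s: 11.08
eef_pos: [635.4, -107.3, 25.8]
ee_rot: [0.0, 0.695, 0.719, -0.0]
force: [0.4, 0.8, -0.7]
grip_width: 0.143
grip_force: 107.5
time_s: 11.92
eef_pos: [639.8, -232.5, 25.7]
ee_rot: [0.0, 0.695, 0.719, -0.0]
force: [0.6, 0.6, -0.8]
grip_width: 0.134
grip_force: 107.6
time_s: 12.75
eef_pos: [640.0, -234.3, 25.8]
ee_rot: [-0.0, 0.695, 0.719, 0.0]
force: [-0.7, 0.1, -1.7]
grip_width: 0.139
grip_force: 107.6
t 12.75 pos [ 640.  -234.3   25.8] yaw 92.01 tilt [-0.  0.] F [-0.7  0.1 -1.7] grip 0.139 107.6 q6 -0.56
turn units z 0.011 then shift [1.3 0.1 0.3]
```

View pics/t2.png

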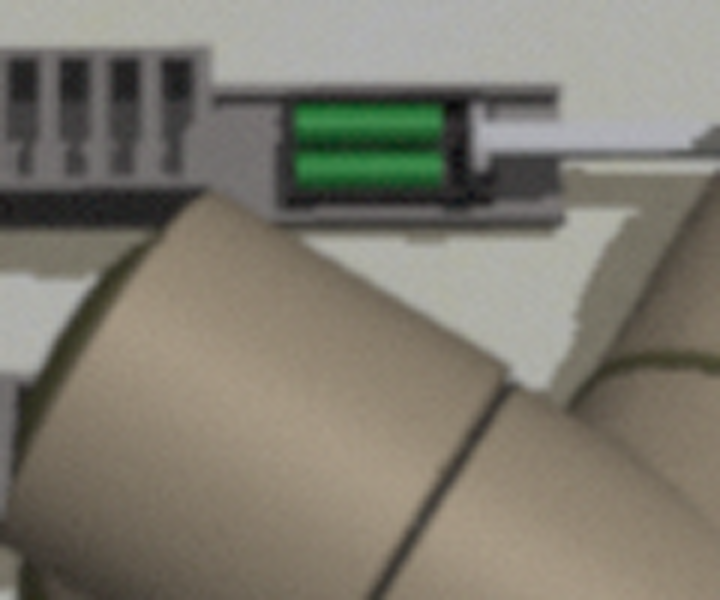

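The picture shows sled_a wholly out on the shelf, with its cells at crop (370,145), the hook plate in the pocket at (480,140), and the roof edge at column 212. Next: lift and return to the mat.

```bash
python3 -m inch '0 0 -6 0 0 0;0 0 -12 0 0 0;0 0 -16 0 0 0;0 0 -18 0 0 0;0 0 -18 0 0 0;0 0 -18 0 0 0;0 0 -16 0 0 0;-6 -20 0 0 0 0;-6 -27 0 0 0 0;-6 -27 0 0 0 0' && python3 -m inch '-6 -30 0 0 0 0;-6 -30 0 0 0 0;-6 -30 0 0 0 0;-6 -24 0 0 0 0;0 0 0 0 0 0.7;0 0 0 0 0 1.1;0 0 0 0 0 1.1;0 0 0 0 0 1.1;0 0 0 0 0 1.1;0 0 0 0 0 1.1'&& python3 -m inch '0 0 0 0 0 1.1;0 0 0 0 0 1.1;0 0 0 0 0 1.1;0 0 0 0 0 1.1;0 0 0 0 0 1.1;0 0 0 0 0 1.1;0 0 0 0 0 1.1;0 0 0 0 0 1.1;0 0 0 0 0 1.1;0 0 0 0 0 1'; python3 - <<'E'
from h import *
plan((452.9,-282.2,14.2),-10.6)
E
```

```text
time_s: 13.63
eef_pos: [566.0, -255.0, 131.1]
ee_rot: [0.001, 0.694, 0.72, 0.0]
force: [0.1, -0.9, -1.9]
grip_width: 0.137
grip_force: 107.7
time_s: 14.47
eef_pos: [453.8, -283.1, 131.1]
ee_rot: [0.001, 0.889, 0.458, 0.0]
force: [-1.2, 0.2, -1.6]
grip_width: 0.136
grip_force: 107.8
time_s: 15.3
eef_pos: [453.7, -283.1, 131.1]
ee_rot: [0.0, 0.995, -0.095, 0.001]
force: [0.4, -0.8, -0.8]
grip_width: 0.135
grip_force: 107.8
t 15.3 pos [ 453.7 -283.1  131.1] yaw -10.92 tilt [ 0.001 -0.001] F [ 0.4 -0.8 -0.8] grip 0.135 107.8 q6 0.98
turn units z -0.053 then shift [ -1.   -0.7 116.9]
```

```bash
python3 -m inch '0 0 15 0 0 0;0 0 20 0 0 0;0 0 22 0 0 0;0 0 22 0 0 0;0 0 18 0 0 0;0 0 10 0 0 0;0 0 5 0 0 0;0 0 2 0 0 0;0 0 1.5 0 0 0;0 0 1 0 0 0' && python3 -m inch '0 0 0 0 0 0;0 0 0 0 0 0;0 0 0 0 0 0;0 0 0 0 0 0;0 0 0 0 0 0;0 0 0 0 0 0;0 0 0 0 0 0;0 0 0 0 0 0;0 0 0 0 0 0;0 0 0 0 0 0'; python3 - <<'E'
from h import *
plan((452.9,-282.2,14.2),-10.6)
E
```

```text
time_s: 16.13
eef_pos: [454.0, -283.3, 14.2]
ee_rot: [0.001, 0.996, -0.092, 0.001]
force: [0.1, 0.7, -1.2]
grip_width: 0.139
grip_force: 107.8
time_s: 16.97
eef_pos: [453.8, -283.1, 13.7]
ee_rot: [0.0, 0.996, -0.092, 0.0]
force: [-0.9, 0.2, 4.4]
grip_width: 0.132
grip_force: 108.8
t 16.97 pos [ 453.8 -283.1   13.7] yaw -10.59 tilt [ 0.001 -0.001] F [-0.9  0.2  4.4] grip 0.132 108.8 q6 0.98
turn units z 0.002 then shift [-1.  -0.7 -0.5]
```

```bash
python3 -m inch '0 0 0 0 0 0;0 0 0 0 0 0;0 0 0 0 0 0;0 0 0 0 0 0;0 0 0 0 0 0;0 0 0 0 0 0;0 0 0 0 0 0;0 0 0 0 0 0;0 0 0 0 0 0;0 0 0 0 0 0' 1 && python3 -m inch '0 0 -8 0 0 0;0 0 -15 0 0 0;0 0 -20 0 0 0;0 0 -20 0 0 0;0 0 -20 0 0 0;0 0 -20 0 0 0;0 0 -15 0 0 -0.6;0 0 0 0 0 -1.1;0 0 0 0 0 -1.1;0 0 0 0 0 -1.1' && python3 -m inch '0 0 0 0 0 -1.1;0 0 0 0 0 -1.1;0 0 0 0 0 -1.1;0 0 0 0 0 -1.1;0 0 0 0 0 -1.1;0 0 0 0 0 -1.1;0 0 0 0 0 -1.1;0 0 0 0 0 -1.1;0 0 0 0 0 -1.1;0 0 0 0 0 -1.1' && python3 -m inch '0 0 0 0 0 -1.1;0 0 0 0 0 -1.1;0 0 0 0 0 -1.1;0 0 0 0 0 -1.1;0 0 0 0 0 -1.1;0 0 0 0 0 -1.1;0 0 0 0 0 -1.1;0 0 0 0 0 -1.1;0 0 0 0 0 -1.1;0 0 0 0 0 -1.1'; python3 - <<'E'
from h import *
plan((565.9,-304.1,130),169.4)
E
```

```text
time_s: 17.8
eef_pos: [453.6, -282.9, 13.3]
ee_rot: [-0.0, 0.996, -0.092, -0.0]
force: [-0.5, -0.6, -0.3]
grip_width: 0.997
grip_force: 0.0
time_s: 18.63
eef_pos: [453.6, -283.0, 132.3]
ee_rot: [0.0, 0.993, 0.114, 0.0]
force: [0.1, -0.5, -0.6]
grip_width: 1.003
grip_force: 0.0
time_s: 19.47
eef_pos: [453.5, -282.9, 131.9]
ee_rot: [0.0, 0.771, 0.637, 0.0]
force: [0.7, -0.2, -0.1]
grip_width: 1.001
grip_force: 0.0
time_s: 20.3
eef_pos: [453.6, -282.9, 132.0]
ee_rot: [0.0, 0.299, 0.954, -0.0]
force: [-1.2, -0.6, 0.1]
grip_width: 1.003
grip_force: 0.0
t 20.3 pos [ 453.6 -282.9  132. ] yaw 145.15 tilt [ 0. -0.] F [-1.2 -0.6  0.1] grip 1.003 0.0 q6 -1.74
turn units z -4.042 then shift [-114.3   -0.2    2. ]
```

```bash
python3 -m inch '0 0 0 0 0 -1.01;0 0 0 0 0 -1.01;0 0 0 0 0 -1.01;0 0 0 0 0 -1.01;-14 0 0 0 0 0;-22 0 0 0 0 0;-26 0 0 0 0 0;-26 0 0 0 0 0;-18 0 0 0 0 0;-8 0 0 0 0 0'; python3 - <<'E'
from h import *
plan((565.9,-304.1,14),169.4)
cap('wrist','w3')
# bar mid-line: bright low-saturation pixels on blue
c=np.load('pics/w3.npz'); im=c['image'].astype(int)
O=np.array([511.8,-294,36]);D=np.array([.983,-.184,0])
print(px('w3',[O+x*D for x in (-94,-60,-20,20,55,90,114)]).tolist())
for r in range(20,260,30):
    m=np.where((im[r,:,0]>130)&(abs(np.arange(640)-320)<45))[0]
    if len(m): print(r,m.min(),m.max(),len(m))
E
```

```text
time_s: 21.13
eef_pos: [567.2, -304.6, 131.6]
ee_rot: [0.0, 0.095, 0.995, -0.0]
force: [-1.0, -0.4, 0.5]
grip_width: 0.998
grip_force: 0.0
t 21.13 pos [ 567.2 -304.6  131.6] yaw 169.1 tilt [ 0.001 -0.   ] F [-1.  -0.4  0.5] grip 0.998 0.0 q6 -2.06
turn units z -0.05 then shift [  1.4   0.3 117.6]
[[321.2, -10.3], [321.5, 42.4], [321.7, 101.2], [322.0, 155.7], [322.1, 199.9], [322.3, 240.8], [322.4, 267.1]]
20 312 328 17
50 312 328 17
80 310 328 19
110 313 327 15
140 313 327 12
170 311 329 19
200 312 329 18
230 312 329 18
```

```bash
python3 -m inch '1 0 15 0 0 -0.05;0 0 20 0 0 0;0 0 20 0 0 0;0 0 20 0 0 0;0 0 20 0 0 0;0 0 15 0 0 0;0 0 7.5 0 0 0;0 0 0 0 0 0;0 0 0 0 0 0;0 0 0 0 0 0' 1 && python3 -m inch '0 0 0 0 0 0;0 0 0 0 0 0;0 0 0 0 0 0;0 0 0 0 0 0;0 0 0 0 0 0;0 0 0 0 0 0;0 0 0 0 0 0;0 0 0 0 0 0;0 0 0 0 0 0;0 0 0 0 0 0' 0 110; python3 -c "
from h import *
plan((565.9,-304.1,14),169.4)"
```

```text
time_s: 22.02
eef_pos: [565.0, -304.8, 15.2]
ee_rot: [0.001, 0.093, 0.996, -0.001]
force: [0.4, 0.5, 1.1]
grip_width: 0.996
grip_force: 0.0
time_s: 22.85
eef_pos: [564.6, -304.5, 14.1]
ee_rot: [0.0, 0.093, 0.996, -0.0]
force: [-0.7, 1.2, 5.1]
grip_width: 0.136
grip_force: 108.2
t 22.85 pos [ 564.6 -304.5   14.1] yaw 169.36 tilt [ 0. -0.] F [-0.7  1.2  5.1] grip 0.136 108.2 q6 -2.06
turn units z -0.007 then shift [-1.2  0.6  0.1]
```

```bash
python3 -m inch '0 0 -10 0 0 0;0 0 -16 0 0 0;0 0 -18 0 0 0;0 0 -18 0 0 0;0 0 -18 0 0 0;0 0 -18 0 0 0;0 0 -18 0 0 0.41;0 0 0 0 0 1.1;0 0 0 0 0 1.1;0 0 0 0 0 1.1' && python3 -m inch '0 0 0 0 0 1.1;0 0 0 0 0 1.1;0 0 0 0 0 1.1;0 0 0 0 0 1.1;0 0 0 0 0 1.1;0 0 0 0 0 1.1;0 0 0 0 0 1.1;0 0 0 0 0 1.1;0 0 0 0 0 1;0 0 0 0 0 0'; python3 -c "
from h import *
plan((477.3,-20,131),88.3)"
```

```text
time_s: 23.68
eef_pos: [564.4, -304.2, 130.2]
ee_rot: [0.0, 0.286, 0.958, 0.0]
force: [-0.1, 0.2, -1.6]
grip_width: 0.137
grip_force: 107.4
time_s: 24.52
eef_pos: [564.4, -304.2, 129.8]
ee_rot: [-0.0, 0.719, 0.695, -0.0]
force: [0.0, 0.0, -1.5]
grip_width: 0.138
grip_force: 107.4
t 24.52 pos [ 564.4 -304.2  129.8] yaw 88.09 tilt [-0.  0.] F [ 0.   0.  -1.5] grip 0.138 107.4 q6 -0.64
turn units z -0.035 then shift [281.5 -95.5  -1.2]
```

```bash
python3 -m inch '20 -6 0 0 0 -0.03;28 -9 0 0 0 0;30 -10 0 0 0 0;32 -11 0 0 0 0;32 -11 0 0 0 0;32 -11 0 0 0 0;32 -11 0 0 0 0;32 -11 0 0 0 0;26 -10 0 0 0 0;18 -6 0 0 0 0' && python3 -m inch '0 0 0 0 0 0;0 0 0 0 0 0;0 0 0 0 0 0;0 0 0 0 0 0;0 0 0 0 0 0;0 0 0 0 0 0;0 0 0 0 0 0;0 0 0 0 0 0;0 0 0 0 0 0;0 0 0 0 0 0'; python3 - <<'E'
from h import *
plan((477.3,-20,131),88.3)
cap('wrist','w4')
im=np.load('pics/w4.npz')['image'].astype(int)
for y in (10,25,70,90,110):
    p=px('w4',[(477,y,18),(445,y,18),(509,y,18)]); r=int(p[0,1])
    print(y,'row',r,'pred centre,edges',p[:,0], 'prof from col 250 step 3:')
    print(' '.join('%d/%d'%(im[r,cc].mean(), im[r,cc,1]-im[r,cc,0]) for cc in range(240,402,3)))
E
```

```text
time_s: 25.35
eef_pos: [474.9, -17.7, 130.0]
ee_rot: [-0.0, 0.715, 0.699, -0.0]
force: [-0.1, -0.2, -0.6]
grip_width: 0.133
grip_force: 107.6
time_s: 26.18
eef_pos: [476.1, -19.9, 129.8]
ee_rot: [-0.0, 0.716, 0.698, 0.0]
force: [-0.2, -0.2, -1.1]
grip_width: 0.137
grip_force: 107.6
t 26.18 pos [476.1 -19.9 129.8] yaw 88.48 tilt [-0.  0.] F [-0.2 -0.2 -1.1] grip 0.137 107.6 q6 -0.26
turn units z 0.029 then shift [-0.   1.2 -1.2]
10 row 159 pred centre,edges [321.5 282.3 360.7] prof from col 250 step 3:
144/-1 140/-2 143/-2 144/-1 145/-2 145/-2 145/-1 147/-1 143/-2 144/-2 150/-2 148/-2 144/-2 146/-2 148/-2 102/-1 83/-1 69/0 84/0 84/-1 86/1 185/3 200/3 201/3 201/3 202/3 202/3 202/3 204/3 203/4 203/4 204/4 203/3 164/2 144/-1 145/-1 145/0 132/-1 92/1 130/0 151/-1 186/2 201/4 200/3 199/3 201/3 201/4 199/4 200/4 200/3 199/4 200/4 201/4 201/4
25 row 140 pred centre,edges [321.  281.2 360.8] prof from col 250 step 3:
146/-2 144/-2 147/-2 146/-2 147/-2 143/-2 144/-2 144/-2 140/-2 143/-1 148/-2 147/-2 144/-2 148/-1 146/-2 93/0 84/-1 71/0 86/-1 86/0 92/1 190/2 200/3 201/3 202/3 202/3 202/3 203/3
[... 685 characters left out ...]
 145/-2 141/-1 138/-1 140/-2 140/-1 142/-2 140/-1 124/-1 139/0 109/-1 53/-1 47/-1 31/14 115/29 201/4 202/3 203/4 203/4 203/3 203/3 203/3 203/3 203/4 203/4 203/4 203/3 191/13 108/92 87/101 76/88 41/26 54/0 60/0 122/0 144/-1 169/3 200/4 202/3 201/4 201/4 201/4 201/4 202/3 200/3 202/4 203/4 203/3
110 row 25 pred centre,edges [318.  275.  361.1] prof from col 250 step 3:
200/4 200/3 201/4 202/3 203/4 180/2 141/-2 137/-2 139/-2 147/-2 144/-1 142/-3 139/-1 136/-2 121/-1 123/0 71/-1 51/0 47/1 33/22 133/24 203/3 203/3 203/4 203/5 203/3 202/4 203/3 203/3 203/4 203/3 203/3 203/3 196/8 115/86 87/103 78/95 50/48 47/1 56/0 92/0 142/0 151/1 200/4 201/4 201/4 203/3 202/4 202/4 203/3 203/3 202/3 201/3 202/3
```

```bash
python3 -m inch '-12 0.5 0 0 0 0.03;-20 0.5 0 0 0 0;-24 0.3 0 0 0 0;-24 0 0 0 0 0;-24 0 0 0 0 0;-22 0 0 0 0 0;-18 0 5 0 0 0;0 0 15 0 0 0;0 0 20 0 0 0;0 0 20 0 0 0' && python3 -m inch '0 0 20 0 0 0;0 0 15 0 0 0;0 0 8 0 0 0;0 0 3 0 0 0;0 0 0 0 0 0;0 0 0 0 0 0;0 0 0 0 0 0;0 0 0 0 0 0;0 0 0 0 0 0;0 0 0 0 0 0'; python3 - <<'E'
from h import *
plan((473.1,-164,23.6),88.3)
plan((480.1,72,23.6),88.3)
E
```

```text
time_s: 27.07
eef_pos: [473.1, -165.1, 69.3]
ee_rot: [0.001, 0.718, 0.696, 0.0]
force: [0.4, 0.1, -1.4]
grip_width: 0.14
grip_force: 107.6
time_s: 27.9
eef_pos: [473.3, -163.9, 24.1]
ee_rot: [0.0, 0.718, 0.697, 0.0]
force: [0.3, 0.4, -1.3]
grip_width: 0.129
grip_force: 107.6
t 27.9 pos [ 473.3 -163.9   24.1] yaw 88.3 tilt [ 0.001 -0.   ] F [ 0.3  0.4 -1.3] grip 0.129 107.6 q6 -0.54
turn units z 0.0 then shift [-0.1 -0.2  0.5]
t 27.9 pos [ 473.3 -163.9   24.1] yaw 88.3 tilt [ 0.001 -0.   ] F [ 0.3  0.4 -1.3] grip 0.129 107.6 q6 -0.54
turn units z 0.0 then shift [ 2.36e+02 -2.00e-01  5.00e-01]
```

```bash
python3 -m inch '8 0 0 0 0 0;8 0 0 0 0 0;5 0 0 0 0 0;4 0 0 0 0 0;4 0 0 0 0 0;6 0 0 0 0 0;8 0 0 0 0 0;10 0 0 0 0 0;10 0 0 0 0 0;10 0 0 0 0 0' && python3 -m inch '12 0 0 0 0 0;12 0 0 0 0 0;12 0 0 0 0 0;12 0 0 0 0 0;12 0 0 0 0 0;12 0 0 0 0 0;12 0 0 0 0 0;12 0 0 0 0 0;12 0 0 0 0 0;10 0 0 0 0 0' && python3 -m inch '9 0 0 0 0 0;7 0 0 0 0 0;5 0 0 0 0 0;4 0 0 0 0 0;3 0 0 0 0 0;3 0 0 0 0 0;2 0 0 0 0 0;2 0 0 0 0 0;2 0 0 0 0 0;0 0 0 0 0 0'; python3 - <<'E'
from h import *
plan((480.1,72,23.6),88.3)
E
```

```text
time_s: 28.73
eef_pos: [475.3, -89.8, 23.8]
ee_rot: [-0.0, 0.717, 0.697, -0.0]
force: [-0.7, -1.8, -1.6]
grip_width: 0.135
grip_force: 107.6
time_s: 29.57
eef_pos: [478.7, 28.4, 23.8]
ee_rot: [-0.0, 0.717, 0.697, -0.0]
force: [0.1, -1.6, -1.7]
grip_width: 0.135
grip_force: 107.6
time_s: 30.4
eef_pos: [479.9, 64.2, 23.8]
ee_rot: [-0.0, 0.718, 0.697, 0.0]
force: [-0.4, 0.4, -0.9]
grip_width: 0.139
grip_force: 107.6
t 30.4 pos [479.9  64.2  23.8] yaw 88.29 tilt [0. 0.] F [-0.4  0.4 -0.9] grip 0.139 107.6 q6 -0.08
turn units z -0.001 then shift [ 7.8 -0.1  0.2]
```

Push on in small steps until the force shows the back wall.

```bash
python3 -m inch '2 0 0 0 0 0;2 0 0 0 0 0;1 0 0 0 0 0;1 0 0 0 0 0;1 0 0 0 0 0;0 0 0 0 0 0;0 0 0 0 0 0;0 0 0 0 0 0;0 0 0 0 0 0;0 0 0 0 0 0' | sed -n 2,4p; python3 -m inch '1 0 0 0 0 0;0 0 0 0 0 0;1 0 0 0 0 0;0 0 0 0 0 0;0 0 0 0 0 0;0 0 0 0 0 0;0 0 0 0 0 0;0 0 0 0 0 0;0 0 0 0 0 0;0 0 0 0 0 0' | sed -n 2,4p
```

```text
eef_pos: [480.1, 71.0, 23.8]
ee_rot: [-0.0, 0.718, 0.696, 0.0]
force: [-0.5, -0.1, -1.7]
eef_pos: [480.2, 73.0, 23.8]
ee_rot: [0.0, 0.718, 0.697, 0.0]
force: [0.6, 0.1, -1.9]
```

```bash
python3 -m inch '1 0 0 0 0 0;0 0 0 0 0 0;1 0 0 0 0 0;0 0 0 0 0 0;0 0 0 0 0 0;0 0 0 0 0 0;0 0 0 0 0 0;0 0 0 0 0 0;0 0 0 0 0 0;0 0 0 0 0 0' | sed -n 2,4p; python3 -m inch '1 0 0 0 0 0;0 0 0 0 0 0;1 0 0 0 0 0;0 0 0 0 0 0;0 0 0 0 0 0;0 0 0 0 0 0;0 0 0 0 0 0;0 0 0 0 0 0;0 0 0 0 0 0;0 0 0 0 0 0' | sed -n 2,4p
```

```text
eef_pos: [480.3, 75.0, 23.8]
ee_rot: [-0.0, 0.718, 0.696, 0.0]
force: [-0.1, -0.8, -1.5]
eef_pos: [480.5, 75.9, 23.9]
ee_rot: [0.001, 0.717, 0.697, -0.001]
force: [0.4, -10.0, 0.8]
```

The −10 N at y=75.9 matches the predicted back wall, so sled_b is home. Withdraw.

```bash
python3 -m inch '-2 0 0 0 0 0;-5 0 0 0 0 0;-12 0 0 0 0 0;-20 0 0 0 0 0;-24 0 0 0 0 0;-24 0 0 0 0 0;-24 0 0 0 0 0;-24 0 0 0 0 0;-24 0 0 0 0 0;-24 0 0 0 0 0' >/dev/null&& python3 -m inch '-24 0 0 0 0 0;-20 0 0 0 0 0;-13 0 -5 0 0 0;0 0 -15 0 0 0;0 0 -20 0 0 0;0 0 -20 0 0 0;0 0 -20 0 0 0;0 0 -20 0 0 0;0 0 -8 0 0 0;0 0 0 0 0 0' ; python3 - <<'E'
from h import *
plan((564.6,-304.5,14.6),169.36)
cap('scene','s1'); cap('top','t3')
P=np.array([481.6,121.4,0]);d=np.array([.03,.9995,0])
a=np.load('pics/t3.npz')['image'].astype(int)
for x in range(0,225,8):
    v=[]
    for off in (-10,10):
        q=P+x*d+np.array([off,0,28]); u=px('t3',q)[0].round().astype(int); v.append(a[u[1],u[0]].tolist())
    print(x,v)
E
```

```text
time_s: 35.4
eef_pos: [473.9, -163.1, 133.5]
ee_rot: [0.002, 0.717, 0.697, 0.0]
force: [-0.2, 0.5, -1.5]
grip_width: 0.135
grip_force: 107.6
t 35.4 pos [ 473.9 -163.1  133.5] yaw 88.32 tilt [ 0.003 -0.002] F [-0.2  0.5 -1.5] grip 0.135 107.6 q6 -0.54
turn units z -13.507 then shift [-115.2 -122.2  118.9]
0 [[111, 109, 108], [110, 106, 106]]
8 [[112, 108, 109], [114, 110, 110]]
16 [[76, 75, 72], [72, 69, 69]]
24 [[107, 103, 100], [62, 60, 60]]
32 [[109, 105, 105], [112, 110, 108]]
40 [[71, 68, 68], [68, 67, 66]]
48 [[103, 101, 99], [67, 65, 65]]
56 [[108, 105, 102], [110, 108, 106]]
64 [[96, 94, 94], [69, 66, 66]]
72 [[100, 97, 97], [66, 65, 64]]
80 [[102, 99, 98], [106, 102, 101]]
88 [[107, 105, 105], [63, 64, 60]]
96 [[101, 99, 98], [67, 66, 65]]
104 [[98, 95, 94], [103, 102, 100]]
112 [[108, 103, 105], [68, 66, 67]]
120 [[98, 95, 94], [78, 75, 75]]
128 [[77, 76, 74], [92, 87, 87]]
136 [[43, 38, 42], [31, 29, 26]]
144 [[97, 94, 94], [81, 79, 78]]
152 [[77, 116, 81], [75, 95, 79]]
160 [[54, 127, 69], [54, 127, 70]]
168 [[101, 102, 95], [92, 95, 89]]
176 [[62, 120, 73], [70, 112, 79]]
184 [[45, 122, 59], [53, 124, 68]]
192 [[103, 102, 100], [103, 100, 98]]
200 [[60, 125, 71], [57, 113, 65]]
208 [[49, 123, 65], [51, 124, 67]]
216 [[104, 102, 101], [103, 100, 98]]
224 [[54, 55, 56], [32, 27, 28]]
```

```bash
python3 -m inch '-15 10 0 0 0 0;-24 17 0 0 0 0;-27 19 0 0 0 0;-27 19 0 0 0 0;-25 17 0 0 0 0;-20 13 0 0 0 0;0 0 0 0 0 -0.4;0 0 0 0 0 -1;0 0 0 0 0 -1;0 0 0 0 0 -1' >/dev/null && python3 -m inch '0 0 0 0 0 -1.1;0 0 0 0 0 -1.1;0 0 0 0 0 -1.1;0 0 0 0 0 -1.1;0 0 0 0 0 -1.1;0 0 0 0 0 -1.1;0 0 0 0 0 -1.1;0 0 0 0 0 -1.1;0 0 0 0 0 -1;0 0 0 0 0 -0.3'; python3 -c "
from h import *
plan((564.6,-304.5,14.6),169.36)"
```

```text
time_s: 37.17
eef_pos: [563.6, -303.2, 129.7]
ee_rot: [-0.001, 0.091, 0.996, 0.001]
force: [-0.3, 0.1, -0.8]
grip_width: 0.135
grip_force: 107.8
t 37.17 pos [ 563.6 -303.2  129.7] yaw 169.61 tilt [-0.002  0.002] F [-0.3  0.1 -0.8] grip 0.135 107.8 q6 -2.07
turn units z 0.041 then shift [ -1.3  -1.1 115.1]
```

```bash
python3 -m inch '0 0 15 0 0 0;0 0 20 0 0 0;0 0 22 0 0 0;0 0 22 0 0 0;0 0 18 0 0 0;0 0 9 0 0 0;0 0 5 0 0 0;0 0 2 0 0 0;0 0 1.5 0 0 0;0 0 1 0 0 0' >/dev/null && python3 -m inch '0 0 0.5 0 0 0;0 0 0 0 0 0;0 0 0 0 0 0;0 0 0 0 0 0;0 0 0 0 0 0;0 0 0 0 0 0;0 0 0 0 0 0;0 0 0 0 0 0;0 0 0 0 0 0;0 0 0 0 0 0'
```

```text
time_s: 38.83
eef_pos: [564.0, -303.6, 15.8]
ee_rot: [-0.0, 0.093, 0.996, 0.0]
force: [-0.3, -0.5, -0.8]
grip_width: 0.136
grip_force: 107.8
```

```bash
python3 -m inch '0 0 1 0 0 0;0 0 1 0 0 0;0 0 0.3 0 0 0;0 0 0 0 0 0;0 0 0 0 0 0;0 0 0 0 0 0;0 0 0 0 0 0;0 0 0 0 0 0;0 0 0 0 0 0;0 0 0 0 0 0'
```

```text
time_s: 39.67
eef_pos: [564.1, -303.7, 14.2]
ee_rot: [0.0, 0.093, 0.996, -0.0]
force: [-2.0, 2.1, 5.0]
grip_width: 0.135
grip_force: 108.9
```

Touching the mat. Release and rise.

```bash
python3 -m inch '0 0 0 0 0 0;0 0 0 0 0 0;0 0 0 0 0 0;0 0 0 0 0 0;0 0 0 0 0 0;0 0 0 0 0 0;0 0 0 0 0 0;0 0 0 0 0 0;0 0 0 0 0 0;0 0 0 0 0 0' 1 >/dev/null && python3 -m inch '0 0 -8 0 0 0;0 0 -15 0 0 0;0 0 -20 0 0 0;0 0 -20 0 0 0;0 0 -20 0 0 0;0 0 -20 0 0 0;0 0 -10 0 0 0;0 0 0 0 0 0;0 0 0 0 0 0;0 0 0 0 0 0'; python3 - <<'E'
from h import *
cap('wrist','w5'); im=np.load('pics/w5.npz')['image'].astype(int)
O=np.array([511.8,-294,36]);D=np.array([.983,-.184,0])
print(px('w5',[O+x*D for x in (-20,55)]).tolist())
for r in (50,110,170,230):
    m=np.where((im[r,:,0]>130)&(abs(np.arange(640)-320)<45))[0]; print(r,m.min(),m.max())
# sled_a cells in top view
cap('top','t4'); a=np.load('pics/t4.npz')['image'].astype(int)
ys,xs=np.where((a[...,1]-a[...,0]>40)); k=(ys>130)&(ys<160)&(xs>310)&(xs<380)
print('sledA cells',w('t4',[(xs[k].min(),145),(xs[k].max(),145)],26).tolist() if k.any() else None, k.sum())
E
```

```text
time_s: 41.33
eef_pos: [563.5, -303.3, 125.1]
ee_rot: [-0.001, 0.093, 0.996, 0.001]
force: [-0.0, -0.9, 0.2]
grip_width: 1.0
grip_force: 0.0
[[321.1, 106.8], [321.2, 207.3]]
50 311 328
110 312 328
170 310 329
230 311 329
sledA cells [[629.0, 26.1, 26.0], [631.0, -38.9, 26.0]] 292
```

```bash
python3 -c "
from rig import ctrl
print(ctrl.finish_job())"
```

```text
the job is handed in; nothing more can be done
None
```

I handed the job in at about 41 s of the 72 s allowed; no verdict came back. By my own measurements, the finished sled is about 80 mm out on its shelf, the fresh sled is home against its back wall, and the reacher is standing released on the mat.

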